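# Swing the bench magnifier over the bending jig

## Task

Swing the arm of the bench magnifier round on its column so that the middle of the lens comes to stand right over the middle of the bending jig (the steel block with a row of upright pins on a black foot), then let go of it. Leave the jig itself where it stands.

Things in the scene. Friction and masses are not known exactly. Their poses are not given: they have to be found in the camera images.
- swing (a joint): the magnifier's arm turning about its upright column, in rad; it grows as the arm turns anticlockwise seen from above, stops at -0.9 and +0.9, and starts near 0. The hinge is lightly stiff (about 1 to 2 N at the grip) and the arm stays where it is left
- pivot (a point): point on the upright axis of the column about which the arm swings, at the arm's height, 177 mm above the table. The magnifier stands on a grey round foot 88 mm wide that is fixed to the table; its steel column is 16 mm thick and its top, with the arm's hub, is 0.2 m above the table
- grip (a point): middle of the arm's upright grip: a plain aluminium round pin 15 mm thick (18 mm at its head) on the outer end of the arm, free from 181 to 237 mm above the table; this point is 209 mm above the table. It lies on the line from the column through the lens centre, 210 mm from the column's axis and 55 mm beyond the lens centre, and swings with the arm. From above it can be pinched at any yaw, and may turn between the pads
- lens_center (a point): centre of the magnifier's round clear lens, in a grey ring 92 mm wide and 16 mm high (169 to 185 mm above the table), 155 mm from the column's axis; it swings with the arm
- jig_center (a point): centre, half-way up, of the bending jig: a steel block with a row of small upright pins on a black foot, 52 x 84 x 38 mm, standing loose (0.34 kg) on the table within about 12 mm of the circle that the lens centre sweeps, to one side or the other of where the arm starts. A plain steel die without pins (28 x 60 x 18 mm), a bystander, lies on the other side

How it is judged:
By the outcome, as a careful person would: the job done as asked, in the order asked, and still so for the second after the job is handed in, with the robot touching nothing.
It also fails if it takes over 29 s, if anything falls off the work surface, if the arm or the gripper's body presses on something with over 40 N, if the wrist force passes 120 N, or if a joint passes its speed limit or range.

## Robot

A 6-joint arm with a two-finger parallel gripper is mounted at the origin on the work surface; the furniture and walls round the work are solid. World frame = base frame: x ahead of the robot, y to its left, z up, the work surface at z = 0. Lengths are in m, angles in rad, forces in N, time in s.
With the tool pointing down it reaches from about 0.275 to 0.775 m from the base axis. Payload 14.6 kg.
Tool frame: the origin (TCP) lies midway between the tips of the shut fingers; the grasp point (between the pads) lies ctrl.hold_point_z behind it (ctrl.hold_point_z is the distance from the TCP to the grasp point, in m); z points along the fingers, y is the line along which they close (so a half turn about z gives the same grasp; the last joint's range is limited). The gripper opens to 85 mm and grips with 20 to 120 N. Pads are 22 mm wide; open, the fingers measure 114 mm over their backs; the gripper's body (76 mm by 85 mm) begins 54 mm behind the grasp point. The pads swing forward as they close: fully open they stand 13 mm farther back than shut.
Start: joints at [1.025, 0.263, -0.048, 1.259, 0, 1.415], TCP at [0.2, 0.485, 0.231] pointing down, gripper open.
Joint ranges: [-2.65, 2.65], [-0.89, 1.7], [-1.18, 1.37], [-2.13, 2.11], [-1.35, 1.29], [-3.14, 3.14]. Speed limits (rad/s): [1.89, 1.89, 2.57, 2.79, 3.14, 3.14].

## Interface

Orientations are given as a unit quaternion [w, x, y, z].
In Python, from rig import sensors, vision, workorder, regions_of, landmark_of, ctrl gives the robot as it stands.
- The arm moves only by the tool carry_out, never from a script. Its argument "plan" is a list of rows, each a list of 6 numbers: the shift along the tool's x, y, z in m, then the turn, a rotation vector about the tool's x, y, z in rad. In form: [[tx, ty, tz, wx, wy, wz], ...]. A call has exactly 10 rows; each row shifts and turns the commanded pose from where the row before left it, along the tool's axes as they then stand; what a row does not reach is not made up. A row lasts 1/10 s, in which the tool goes at most 50 mm and 8.59 degrees, less where a joint would pass 70% of its speed; a pose out of reach is approached as far as the arm can. A call is refused whole if a number of a shift passes 0.05 or a number of a turn 0.15, either way. A call with a gripper value outside its range is refused whole. "gripper" is the closure, from -1 (fully open) to 1 (shut), set as the call begins (left out, the last holds). The fingers move at their own pace and stop on an object; "squeeze" is the grip in N (left out, the last holds). Time passes only in rows, so rows that do not move let the fingers close, or fill a call up. It gives the time, the measured TCP pose, the force, the opening and the grip force at its end, in the units of the state.
- sensors.get_state(): the state, without advancing time (a new reading comes with each control period).
- vision.capture(name): name is "scene" or "top" or "wrist"; returns the picture (400x640x3 uint8, red, green, blue); there is no depth.
- vision.camera_params(name): a dict with "vertical_fov" (degrees; the focal length in pixels is half the picture's height over the tangent of half this angle, whatever the lens; pixels are square), "cx", "cy" (the principal point, pixels), "R" (3x3) and "t" (3): a world point X has camera coordinates R X + t. Camera axes: x right, y down, z forward; pixel columns grow to the right and rows downward; lengths in m; the calibration is good to about 2 mm. A picture is of the moment at which its call begins: read the wrist's pose just before it. camera_params takes no time and is no camera call; for the wrist camera it gives the pose at the moment of the call.
- workorder.finish_job(): hands the job in; it is judged then, once.
Trained networks look in the newest picture that a camera, given by its name, has taken for a name from the list of things; names that differ only in an ending like _2 or _b are one class to them, and where a whole thing is asked for, a point or a joint stands for the part that bears it (a point fixed in the world has none). Each returns a list of dicts, best first, with "confidence" (0 to 1); they miss things now and then, are a little off and sometimes report something else, mostly with a low value. They report only what shows in the picture. A call takes as long as a camera call.
- regions_of(name, camera): "pixels" (400x640 bool, what is visible of it) and "extent" ([left, top, right, bottom] in pixels, round what is visible of it).
- landmark_of(name, camera): "uv" ([column, row] in pixels: a listed point, or the origin of a listed thing).
The state is a dict: "t": time; "q": joint angles; "qvel": joint speeds; "effort": joint torques, N m; "eef_pos": TCP position; "orientation": TCP orientation; "wrist_force": force on the tool from outside, world axes, zero at the start; "wrist_torque": the same for the moment, N m; "opening": finger opening in m; "grasp_force": force on a finger pad.
Only numpy, scipy, OpenCV 4.12 (cv2) and the standard library are available. Lean on these libraries where they do the work, as an engineer would, in place of code of your own. Each camera call takes 0.05 s, during which the arm holds its last target. There are 200 camera calls.

## Working session

There is one attempt and no reset: what is moved stays moved. The work goes in short steps, Python scripts to look and compute and a tool call to move; the robot and the scene stay as the last step left them, time stands still between calls to the robot, and variables do not carry over. Pictures are saved under pics/ and viewed, at most 10 in all, crops included, and the job is handed in when it is done.

Besides the shell and the picture viewer there is one more tool, called after ">>>" by a JSON object that holds its "fn" and its "kwargs". carry_out: Moves the arm, as the interface text tells. Its arguments: {"type":"object","properties":{"plan":{"type":"array"},"gripper":{"type":"number"},"squeeze":{"type":"number"}},"required":["plan"]}

```bash
mkdir -p pics
cat > h.py <<'E'
import numpy as np, cv2
from rig import sensors, vision, workorder, regions_of, landmark_of, ctrl
def ray(cam,uv):
    p=vision.camera_params(cam); f=200/np.tan(np.radians(p["vertical_fov"])/2)
    R=np.array(p["R"]);t=np.array(p["t"])
    d=R.T@np.array([(uv[0]-p["cx"])/f,(uv[1]-p["cy"])/f,1]); return -R.T@t,d
def atz(cam,uv,z):
    o,d=ray(cam,uv); return o+d*(z-o[2])/d[2]
def proj(cam,X):
    p=vision.camera_params(cam); f=200/np.tan(np.radians(p["vertical_fov"])/2)
    c=np.array(p["R"])@X+np.array(p["t"]); return [p["cx"]+f*c[0]/c[2],p["cy"]+f*c[1]/c[2]]
E
python3 - <<'E'
from h import *
s=sensors.get_state();print(s["t"],s["eef_pos"],s["orientation"],s["opening"],ctrl.hold_point_z)
Z=dict(pivot=.177,grip=.209,lens_center=.177,jig_center=.019)
for c in["scene","top"]:
    im=vision.capture(c);cv2.imwrite(f"pics/{c}1.png",im[...,::-1])
    for n,z in Z.items():
        for r in landmark_of(n,c)[:2]: print(c,n,np.round(r["uv"],1),round(r["confidence"],2),np.round(atz(c,r["uv"],z),4))
    print(c,vision.camera_params(c))
print(sensors.get_state()["t"])
E
```

```text
0.0 [0.19982664 0.48519149 0.23083547] [-1.86714516e-04  1.94152139e-01  9.80971300e-01 -4.69495442e-04] 0.08549243624892013 0.0187
scene pivot [339.  144.4] 0.6 [ 0.5725 -0.3395  0.177 ]
scene grip [317.6 218.7] 0.91 [ 0.3988 -0.207   0.209 ]
scene lens_center [325.7 203. ] 0.76 [ 0.4459 -0.2461  0.177 ]
scene jig_center [286.5 230.6] 0.66 [ 0.5258 -0.1919  0.019 ]
scene {'vertical_fov': 48.742141181892286, 'cx': 316.35933645436165, 'cy': 189.30228210211737, 'R': array([[-0.43153012, -0.902083  , -0.00529221],
       [-0.68744133,  0.33263923, -0.64558157],
       [ 0.58412855, -0.27494981, -0.76367299]]), 't': array([-0.01143131,  0.52789998,  0.62067218])}
top pivot [383.  165.1] 0.77 [ 0.5609 -0.3401  0.177 ]
top grip [303.7 260. ] 0.82 [ 0.4001 -0.2108  0.209 ]
top lens_center [325.8 232.4] 0.59 [ 0.4462 -0.2453  0.177 ]
top jig_center [299.1 198.5] 0.65 [ 0.5227 -0.1927  0.019 ]
top {'vertical_fov': 44.00746020241921, 'cx': 318.7394039859652, 'cy': 194.88757924710328, 'R': array([[ 0.01564393, -0.99987026, -0.00383728],
       [-0.99040267, -0.01496849, -0.13739901],
       [ 0.13732375,  0.00594991, -0.99050835]]), 't': array([-0.2399085 ,  0.52457731,  0.93413818])}
0.5
```

View pics/top1.png

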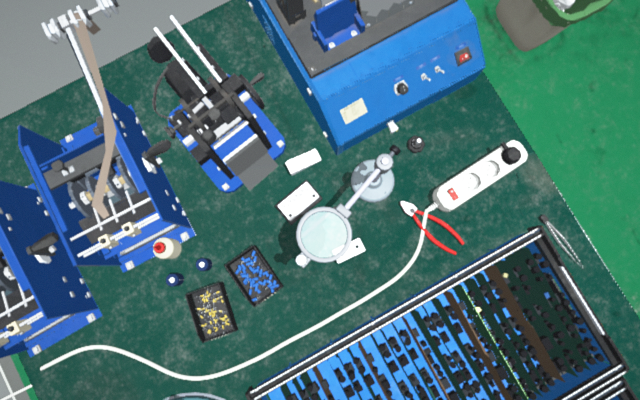

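View pics/scene1.png

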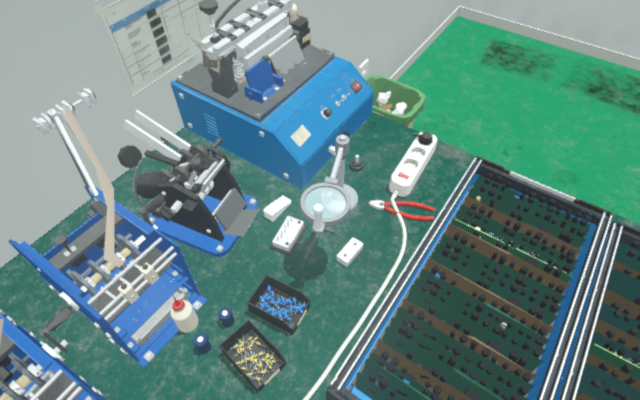

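Run:
```python
from h import *
a=cv2.imread("pics/top1.png")[130:290,230:430];b=cv2.imread("pics/scene1.png")[125:285,240:400]
cv2.imwrite("pics/c1.png",np.hstack([cv2.resize(a,None,fx=2.2,fy=2.2,interpolation=2),cv2.resize(b,None,fx=2.2,fy=2.2,interpolation=2)]))
from scipy.optimize import least_squares
# joint fit of pivot,arm angle on landmarks
obs=[]
Z=dict(pivot=.177,grip=.209,lens_center=.177,jig_center=.019)
for c in["scene","top"]:
    vision.capture(c)
    for n in Z:
        r=landmark_of(n,c)[0]; obs.append((c,n,np.array(r["uv"])))
    for n in["jig_center","pivot"]:
        for r in regions_of(n,c)[:2]:
            m=r["pixels"].astype(np.uint8);print(c,n,r["confidence"],r["extent"],m.sum(),cv2.minAreaRect(cv2.findNonZero(m)))
def pts(x):
    u=np.array([np.cos(x[2]),np.sin(x[2])]);p=x[:2]
    return dict(pivot=[*p,.177],lens_center=[*(p+.155*u),.177],grip=[*(p+.21*u),.209],jig_center=[x[3],x[4],.019])
def res(x): 
    P=pts(x);return np.concatenate([np.array(proj(c,np.array(P[n])))-uv for c,n,uv in obs])
s=least_squares(res,[.565,-.34,2.45,.524,-.192],loss="soft_l1")
print(s.x,{k:np.round(v,4) for k,v in pts(s.x).items()})
for o,r in zip(obs,res(s.x).reshape(-1,2)):print(o[:2],r.round(1))
d=s.x[3:]-s.x[:2];print(np.hypot(*d),np.arctan2(d[1],d[0])-s.x[2])
```

```text
scene jig_center 0.57 [268.6, 216.4, 305.7, 252.4] 772 ((288.9264831542969, 235.95587158203125), (22.4663143157959, 38.07268142700195), 30.963754653930664)
scene pivot 0.81 [297.5, 128.9, 351.3, 231.6] 2351 ((336.4458312988281, 185.48468017578125), (48.99424743652344, 102.0868148803711), 31.723602294921875)
top jig_center 0.85 [278.8, 177.3, 321.9, 224.0] 1116 ((298.182373046875, 201.12942504882812), (27.333236694335938, 42.626834869384766), 49.398704528808594)
top jig_center 0.16 [293.9, 144.3, 400.3, 268.6] 3374 ((340.4912109375, 201.4709014892578), (55.599063873291016, 150.24856567382812), 28.217357635498047)
top pivot 0.92 [292.9, 146.8, 394.8, 267.7] 3287 ((340.5728454589844, 201.82437133789062), (54.749610900878906, 150.47579956054688), 27.950969696044922)
[ 0.56662356 -0.33671254  2.4809701   0.52459609 -0.19216645] {'pivot': array([ 0.5666, -0.3367,  0.177 ]), 'lens_center': array([ 0.4442, -0.2416,  0.177 ]), 'grip': array([ 0.4008, -0.2079,  0.209 ]), 'jig_center': array([ 0.5246, -0.1922,  0.019 ])}
('scene', 'pivot') [0.7 2.5]
('scene', 'grip') [ 2.5 -0.4]
('scene', 'lens_center') [-3.3  3.6]
('scene', 'jig_center') [0.7 0.6]
('top', 'pivot') [ 0.3 -2. ]
('top', 'grip') [ 0.6 -1.7]
('top', 'lens_center') [-1.4  0.9]
('top', 'jig_center') [-0.4 -0.7]
0.15053198798828044 -0.6272202776821127
```

View pics/c1.png

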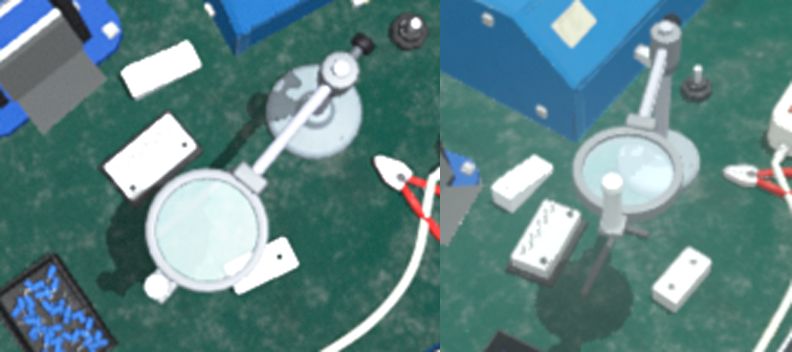

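The crop shows the pinned jig at about top-view pixel (298,201). The plain die is at (350,250), and the grip pin is at about (302,260). The jig is clockwise of the arm, by about -0.63 rad.

>>> {"fn": "carry_out", "kwargs": {"plan": [[0,0,-0.0125,0,0,0.145],[0,0,-0.0125,0,0,0.145],[0,0,-0.0125,0,0,0.145],[0,0,-0.0125,0,0,0.145],[-0.0264,-0.0087,0,0,0,0],[-0.0264,-0.0087,0,0,0,0],[-0.0264,-0.0087,0,0,0,0],[-0.0264,-0.0087,0,0,0,0],[-0.0264,-0.0087,0,0,0,0],[-0.0264,-0.0087,0,0,0,0]], "gripper": -1}}

```text
t: 2.2
eef_pos: [0.2464, 0.3242, 0.2813]
orientation: [0.0, 0.466, 0.885, 0.0]
wrist_force: [-0.4, 0.3, -0.0]
opening: 0.0852
grasp_force: 0.0
```

>>> {"fn": "carry_out", "kwargs": {"plan": [[-0.0264,-0.0087,0,0,0,0],[-0.0264,-0.0087,0,0,0,0],[-0.0264,-0.0087,0,0,0,0],[-0.0264,-0.0087,0,0,0,0],[-0.0264,-0.0087,0,0,0,0],[-0.0264,-0.0087,0,0,0,0],[-0.0264,-0.0087,0,0,0,0],[-0.0264,-0.0087,0,0,0,0],[-0.0264,-0.0087,0,0,0,0],[-0.0264,-0.0087,0,0,0,0]]}}

```text
t: 3.2
eef_pos: [0.3237, 0.0571, 0.2814]
orientation: [0.0, 0.467, 0.884, 0.0]
wrist_force: [0.6, 0.1, 1.1]
opening: 0.0854
grasp_force: 0.0
```

>>> {"fn": "carry_out", "kwargs": {"plan": [[-0.0264,-0.0087,0,0,0,0],[-0.0264,-0.0087,0,0,0,0],[-0.0264,-0.0087,0,0,0,0],[-0.0264,-0.0087,0,0,0,0],[-0.0264,-0.0087,0,0,0,0],[-0.0264,-0.0087,0,0,0,0],[-0.0264,-0.0087,0,0,0,0],[-0.0264,-0.0087,0,0,0,0],[-0.0264,-0.0087,0,0,0,0],[-0.0264,-0.0087,0,0,0,0]]}}

```text
t: 4.2
eef_pos: [0.401, -0.21, 0.2813]
orientation: [0.0, 0.467, 0.884, -0.0]
wrist_force: [-0.4, 0.5, 1.3]
opening: 0.0857
grasp_force: 0.0
```

Run:
```python
from h import *
s=sensors.get_state();print(s["t"],s["eef_pos"],s["orientation"],s["opening"],s["q"])
im=vision.capture("wrist");cv2.imwrite("pics/w1.png",im[...,::-1])
for n,z in dict(grip=.209,lens_center=.177,jig_center=.019).items():
    for r in landmark_of(n,"wrist")[:1]: print(n,np.round(r["uv"],1),r["confidence"],np.round(atz("wrist",r["uv"],z),4))
for z in(.181,.209,.237):print(proj("wrist",np.array([.4008,-.2079,z])))
```

```text
4.2 [ 0.40101198 -0.21001189  0.28133874] [ 1.05455345e-04  4.66659086e-01  8.84437271e-01 -5.68808786e-06] 0.08571309368777084 [-6.62801656e-01  1.26419101e-01 -9.12126180e-02  1.35295500e+00
  2.59993629e-05  3.08217455e-01]
grip [316.8 202.3] 0.58 [ 0.4005 -0.2086  0.209 ]
lens_center [336.7 252. ] 0.93 [ 0.4424 -0.2406  0.177 ]
jig_center [399.  196.3] 0.69 [ 0.5147 -0.1908  0.019 ]
[np.float64(316.47164444016187), np.float64(193.58790262258157)]
[np.float64(316.71126446780335), np.float64(205.2238010281399)]
[np.float64(317.01563491158254), np.float64(220.00396609334211)]
```

View pics/w1.png

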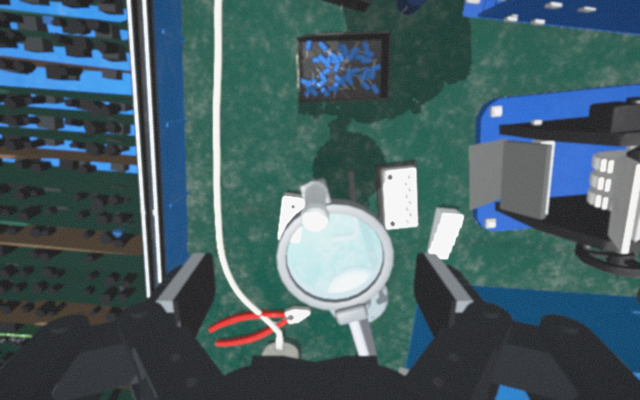

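The wrist view shows the pin head at about (315,215), midway between the fingers and matching the projected position. Next I descend, close, and check.

>>> {"fn": "carry_out", "kwargs": {"plan": [[0.001,0.001,0.006,0,0,0],[0,0,0.012,0,0,0],[0,0,0.012,0,0,0],[0,0,0.012,0,0,0],[0,0,0.012,0,0,0],[0,0,0.012,0,0,0],[0,0,0.012,0,0,0],[0,0,0.007,0,0,0],[0,0,0,0,0,0],[0,0,0,0,0,0]]}}

```text
t: 5.4
eef_pos: [0.4012, -0.2071, 0.1966]
orientation: [0.0, 0.466, 0.885, -0.0]
wrist_force: [-0.1, 0.0, 0.7]
opening: 0.0856
grasp_force: 0.0
```

>>> {"fn": "carry_out", "kwargs": {"plan": [[0,0,0,0,0,0],[0,0,0,0,0,0],[0,0,0,0,0,0],[0,0,0,0,0,0],[0,0,0,0,0,0],[0,0,0,0,0,0],[0,0,0,0,0,0],[0,0,0,0,0,0],[0,0,0,0,0,0],[0,0,0,0,0,0]], "gripper": 1, "squeeze": 25}}

```text
t: 6.4
eef_pos: [0.4011, -0.2074, 0.1963]
orientation: [0.0, 0.467, 0.884, -0.0]
wrist_force: [-0.9, 0.5, 4.7]
opening: 0.0154
grasp_force: 24.3
```

Run:
```python
from h import *
s=sensors.get_state();print(s["t"],s["eef_pos"],s["wrist_force"],s["opening"],s["grasp_force"])
g=np.array(s["eef_pos"])[:2]
# arc about pivot: shifts in tool axes, for total -0.60, 20 equal rows
q=s["orientation"];a=np.array(q[1:3]);a/=np.hypot(*a)
X=2*a*a[0]-[1,0];Y=2*a*a[1]-[0,1]
p=np.array([.5666,-.3367]);v=g-p;print("r",np.hypot(*v),np.arctan2(v[1],v[0]))
v*=.21/np.hypot(*v)
P=[]
for k in range(17):
    th=-.60*k/16;P.append(p+[v[0]*np.cos(th)-v[1]*np.sin(th),v[0]*np.sin(th)+v[1]*np.cos(th)])
for d in np.diff(P,axis=0):print(round(d@X,4),round(d@Y,4))
```

```text
6.4 [ 0.40111997 -0.20742929  0.19633015] [-0.94247982  0.49464912  4.73018389] 0.015377538246719882 24.342791447415948
r 0.20998703742875888 2.47842931068109
0.0022 0.0075
0.002 0.0076
0.0017 0.0077
0.0014 0.0078
0.0011 0.0078
0.0008 0.0078
0.0005 0.0079
0.0002 0.0079
-0.0001 0.0079
-0.0004 0.0079
-0.0007 0.0078
-0.001 0.0078
-0.0013 0.0078
-0.0016 0.0077
-0.0018 0.0077
-0.0021 0.0076
```

Gripped: the opening is 15.4 mm and the radius is 0.210 m, as they should be. Now the swing along the arc.

>>> {"fn": "carry_out", "kwargs": {"plan": [[0.0022,0.0075,0,0,0,0],[0.002,0.0076,0,0,0,0],[0.0017,0.0077,0,0,0,0],[0.0014,0.0078,0,0,0,0],[0.0011,0.0078,0,0,0,0],[0.0008,0.0078,0,0,0,0],[0.0005,0.0079,0,0,0,0],[0.0002,0.0079,0,0,0,0],[-0.0001,0.0079,0,0,0,0],[-0.0004,0.0079,0,0,0,0]]}}

```text
t: 7.4
eef_pos: [0.4605, -0.1553, 0.1962]
orientation: [-0.0, 0.467, 0.884, 0.0]
wrist_force: [-2.3, -0.9, 5.7]
opening: 0.0153
grasp_force: 24.5
```

>>> {"fn": "carry_out", "kwargs": {"plan": [[-0.0007,0.0078,0,0,0,0],[-0.001,0.0078,0,0,0,0],[-0.0013,0.0078,0,0,0,0],[-0.0016,0.0077,0,0,0,0],[-0.0018,0.0077,0,0,0,0],[-0.0021,0.0076,0,0,0,0],[0,0,0,0,0,0],[0,0,0,0,0,0],[0,0,0,0,0,0],[0,0,0,0,0,0]]}}

```text
t: 8.4
eef_pos: [0.5029, -0.1366, 0.1962]
orientation: [-0.0, 0.467, 0.884, 0.0]
wrist_force: [-0.3, 2.0, 0.6]
opening: 0.0157
grasp_force: 24.4
```

Run:
```python
from h import *
s=sensors.get_state();print(s["t"],s["eef_pos"],s["wrist_force"],s["opening"],s["grasp_force"])
g=np.array(s["eef_pos"])[:2]
v=g-[.5666,-.3367];print("r",np.hypot(*v),np.arctan2(v[1],v[0]), "lens",np.array([.5666,-.3367])+v*.155/.21)
for c in["scene","top","wrist"]:
    im=vision.capture(c);cv2.imwrite(f"pics/{c}2.png",im[...,::-1])
    for n,z in dict(grip=.209,lens_center=.177,jig_center=.019).items():
        for r in landmark_of(n,c)[:1]: print(c,n,np.round(r["uv"],1),round(r["confidence"],2),np.round(atz(c,r["uv"],z),4))
a=cv2.imread("pics/top2.png")[130:290,230:430];b=cv2.imread("pics/scene2.png")[125:285,240:400]
cv2.imwrite("pics/c2.png",np.hstack([cv2.resize(a,None,fx=2.2,fy=2.2,interpolation=2),cv2.resize(b,None,fx=2.2,fy=2.2,interpolation=2)]))
```

```text
8.4 [ 0.50291228 -0.1365644   0.19623437] [-0.31295333  2.03264254  0.61205254] 0.015739370404073 24.41566392313689
r 0.21002472583689624 1.8788863573990806 lens [ 0.5195924  -0.18898086]
scene lens_center [282.5 180.6] 0.84 [ 0.5314 -0.1957  0.177 ]
scene jig_center [285.4 232.3] 0.95 [ 0.5227 -0.1879  0.019 ]
top grip [258.3 193.6] 0.88 [ 0.5048 -0.1357  0.209 ]
top lens_center [293.1 184.9] 0.69 [ 0.5249 -0.1894  0.177 ]
top jig_center [299.6 199.7] 0.58 [ 0.5203 -0.1938  0.019 ]
wrist grip [314.7 276. ] 0.85 [ 0.5043 -0.1399  0.209 ]
wrist lens_center [284.8 329.7] 0.87 [ 0.52   -0.1924  0.177 ]
wrist jig_center [294.3 224.5] 0.91 [ 0.516 -0.193  0.019]
```

View pics/c2.png

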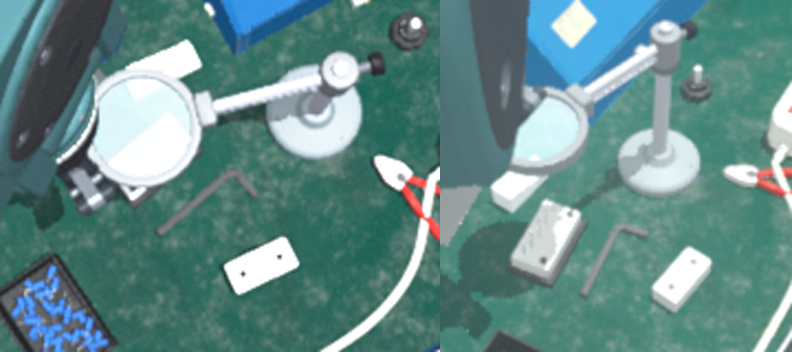

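The lens now nearly covers the jig in the top view. I'll pin down the jig position from its corners in the unobstructed pictures.

Run:
```python
from h import *
a=cv2.imread("pics/top1.png")[172:230,272:328];b=cv2.imread("pics/scene2.png")[210:258,262:312]
a=cv2.resize(a,(392,406),interpolation=2);b=cv2.resize(b,(400,384),interpolation=2)  # x7, x8
o=np.zeros((406,800,3),np.uint8);o[:406,:392]=a;o[:384,400:]=b
cv2.imwrite("pics/c3.png",o)
```

```text
(no output)
```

View pics/c3.png

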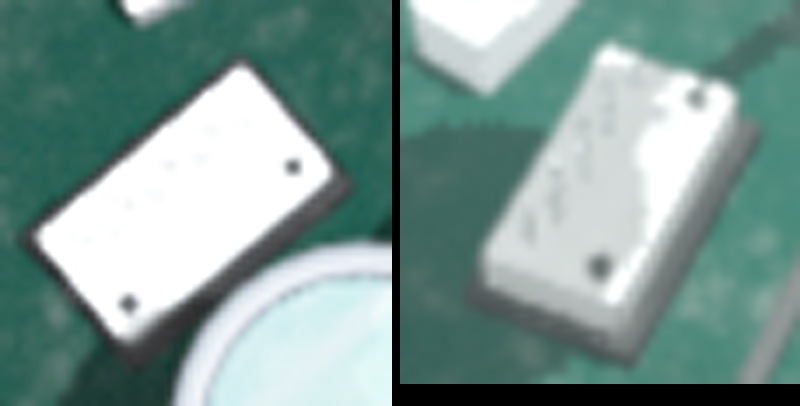

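Run:
```python
from h import *
from scipy.optimize import least_squares
T=lambda p:np.array([272+(p[0]+.5)/7-.5,172+(p[1]+.5)/7-.5])
S=lambda p:np.array([262+(p[0]-400+.5)/8-.5,210+(p[1]+.5)/8-.5])
# order: corners signs (long,short); top view: top,right,bottom,left
topT=[(243,62),(335,177),(128,342),(35,238)]; topS=[(606,45),(738,95),(612,303),(485,250)]
footT={1:(350,183),2:(136,367),3:(20,240)}; footS={1:(760,130),2:(630,366),3:(468,298)}
sg=[(1,1),(1,-1),(-1,-1),(-1,1)]
o=[]
for i in range(4):o+=[("top",i,'t',T(topT[i])),("scene",i,'t',S(topS[i]))]
for i in footT:o.append(("top",i,'f',T(footT[i])))
for i in footS:o.append(("scene",i,'f',S(footS[i])))
def res(x):
    cx,cy,th,zt,L,W,zf,*b=x;u=np.array([np.cos(th),np.sin(th)]);n=np.array([-u[1],u[0]]);r=[]
    b=dict(top=np.array(b[:2]),scene=np.array(b[2:]))
    for c,i,k,uv in o:
        l,w,z=(L,W,zt) if k=='t' else(.084,.052,zf)
        X=np.array([cx,cy])+u*sg[i][0]*l/2+n*sg[i][1]*w/2
        r.append(np.array(proj(c,np.array([*X,z])))-uv+b[c])
    return np.concatenate(r+[b['top']*0.7,b['scene']*0.7])
# long axis in world: top-view up-right => +x,-y
s=least_squares(res,[.522,-.192,-.7,.035,.08,.045,.005,0,0,0,0],loss="soft_l1")
print(s.x.round(4),s.cost);print(res(s.x).reshape(-1,2).round(1).tolist())
for c in("top","scene"):
    m=[atz(c,q,s.x[3]) for cc,i,k,q in o if cc==c and k=='t'];f={i:atz(c,q,s.x[6]) for cc,i,k,q in o if cc==c and k=='f'}
    print(c,np.mean(m,0).round(4),((f[1]+f[3])/2).round(4))
j=s.x[:2];p=np.array([.5666,-.3367]);d=j-p;print(np.hypot(*d),np.arctan2(d[1],d[0]))
# lens ring in top2/scene2/wrist: bright-ish region ; network residual vs FK lens
L=np.array([.5196,-.1890,.177]);print([np.round(proj(c,L),1) for c in("top","scene","wrist")])
```

```text
[ 0.5186 -0.1919 -0.8564  0.0252  0.0754  0.0402  0.0052 -0.4554  0.3497
  0.2583 -0.4714] 3.218398554477993
[[-0.1, 0.3], [-0.1, 0.0], [-0.2, -0.8], [-0.2, -0.5], [-0.0, 0.1], [0.6, 0.2], [0.3, -0.6], [-0.5, 0.5], [1.1, 0.5], [-0.3, 1.0], [-0.2, -0.6], [0.5, -0.2], [0.5, -0.1], [-1.0, 0.2], [-0.3, 0.2], [0.2, -0.3]]
top [ 0.5173 -0.191   0.0252] [ 0.5178 -0.19    0.0052]
scene [ 0.5195 -0.1931  0.0252] [ 0.5193 -0.1934  0.0052]
0.1525599932719004 1.891126076684524
[array([292.8, 188. ]), array([281.7, 185.9]), array([287.6, 325.1])]
```

Two-view box fit puts the jig at (0.5186, -0.1919), bearing 1.891 rad. The arm is at 1.879, so I'll nudge it back about 0.011 rad, then release and lift.

>>> {"fn": "carry_out", "kwargs": {"plan": [[0.0003,-0.0011,0,0,0,0],[0.0003,-0.0011,0,0,0,0],[0,0,0,0,0,0],[0,0,0,0,0,0],[0,0,0,0,0,0],[0,0,0,0,0,0],[0,0,0,0,0,0],[0,0,0,0,0,0],[0,0,0,0,0,0],[0,0,0,0,0,0]]}}

```text
t: 10.0
eef_pos: [0.5009, -0.1372, 0.1962]
orientation: [-0.0, 0.467, 0.885, 0.0]
wrist_force: [-3.0, 3.7, 0.4]
opening: 0.0154
grasp_force: 24.5
```

>>> {"fn": "carry_out", "kwargs": {"plan": [[0,0,0,0,0,0],[0,0,0,0,0,0],[0,0,0,0,0,0],[0,0,0,0,0,0],[0,0,0,0,0,0],[0,0,0,0,0,0],[0,0,0,0,0,0],[0,0,0,0,0,0],[0,0,-0.003,0,0,0],[0,0,-0.006,0,0,0]], "gripper": -1}}

```text
t: 11.0
eef_pos: [0.5008, -0.1372, 0.2054]
orientation: [-0.0, 0.467, 0.884, -0.0]
wrist_force: [0.4, 0.9, -0.4]
opening: 0.0856
grasp_force: 0.0
```

>>> {"fn": "carry_out", "kwargs": {"plan": [[0,0,-0.012,0,0,0],[0,0,-0.015,0,0,0],[0,0,-0.015,0,0,0],[0,0,-0.015,0,0,0],[0,0,-0.015,0,0,0],[0,0,-0.013,0,0,0],[-0.02,-0.02,0,0,0,0],[-0.03,-0.03,0,0,0,0],[-0.03,-0.03,0,0,0,0],[-0.03,-0.03,0,0,0,0]]}}

```text
t: 12.0
eef_pos: [0.4718, -0.2917, 0.291]
orientation: [0.0, 0.466, 0.885, -0.0]
wrist_force: [0.5, 0.1, 0.1]
opening: 0.0856
grasp_force: 0.0
```

```bash
python3 - <<'E'
from h import *
s=sensors.get_state();print(s["t"],s["eef_pos"],s["wrist_force"],s["opening"])
L=np.array([.5186,-.1919,.177])
for c in["scene","top"]:
    im=vision.capture(c);cv2.imwrite(f"pics/{c}3.png",im[...,::-1])
    for n,z in dict(grip=.209,lens_center=.177,jig_center=.019).items():
        for r in landmark_of(n,c)[:1]: print(c,n,np.round(r["uv"],1),round(r["confidence"],2),np.round(atz(c,r["uv"],z),4))
E
cat > v.py <<'E'
from h import *
# expected ring outline if the lens stood over the jig, and expected jig box outline
o=[]
for c,(y,x) in dict(top=(140,240),scene=(130,230)).items():
    a=cv2.resize(cv2.imread(f"pics/{c}3.png")[y:y+130,x:x+130],None,fx=3,fy=3,interpolation=2)
    for R in(.046,):
        k=[[(np.array(proj(c,np.array([.5186+R*np.cos(t),-.1919+R*np.sin(t),.185])))-[x,y])*3+1] for t in np.linspace(0,6.28,60)]
        cv2.polylines(a,[np.int32(k)],True,(0,0,255),1)
    o.append(a)
cv2.imwrite("pics/c4.png",np.hstack(o))
E
python3 v.py
```

```text
12.0 [ 0.4718311  -0.29165919  0.29096102] [0.54439426 0.10792617 0.07989397] 0.08557401543826103
scene grip [259.3 187.9] 0.93 [ 0.5065 -0.1422  0.209 ]
scene lens_center [283.8 182.5] 0.79 [ 0.5258 -0.196   0.177 ]
scene jig_center [286.5 234.1] 0.85 [ 0.5173 -0.1883  0.019 ]
```

View pics/c4.png

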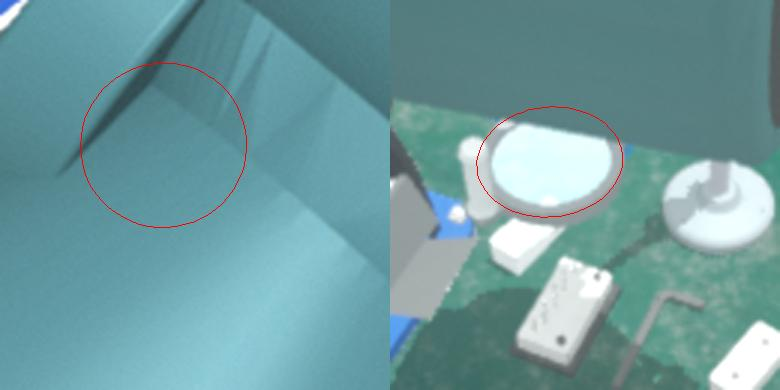

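The scene view shows the ring matching the expected outline to about 1 px, but the robot blocks the top view. I'll move it clear and check from the top.

>>> {"fn": "carry_out", "kwargs": {"plan": [[0.02,0.003,-0.01,0,0,0],[0.038,0.006,0,0,0,0],[0.038,0.006,0,0,0,0],[0.038,0.006,0,0,0,0],[0.038,0.006,0,0,0,0],[0.038,0.006,0,0,0,0],[0.038,0.006,0,0,0,0],[0.038,0.006,0,0,0,0],[0.038,0.006,0,0,0,0],[0.03,0.005,0,0,0,0]]}}

```text
t: 13.4
eef_pos: [0.3171, 0.0356, 0.3006]
orientation: [0.0, 0.466, 0.885, 0.0]
wrist_force: [0.5, 0.1, 0.0]
opening: 0.0856
grasp_force: 0.0
```

```bash
python3 - <<'E'
from h import *
s=sensors.get_state();print(s["t"],s["eef_pos"])
for c in["scene","top"]:
    im=vision.capture(c);cv2.imwrite(f"pics/{c}3.png",im[...,::-1])
    for n,z in dict(grip=.209,lens_center=.177,jig_center=.019).items():
        for r in landmark_of(n,c)[:1]: print(c,n,np.round(r["uv"],1),round(r["confidence"],2),np.round(atz(c,r["uv"],z),4))
E
python3 v.py
```

```text
13.4 [0.31707388 0.03557584 0.30058041]
scene grip [256.7 187.2] 0.67 [ 0.5101 -0.1385  0.209 ]
scene lens_center [282.  184.6] 0.6 [ 0.5224 -0.1909  0.177 ]
scene jig_center [283.9 232.4] 0.6 [ 0.5239 -0.1849  0.019 ]
top grip [255.8 196.7] 0.68 [ 0.4997 -0.1318  0.209 ]
top lens_center [293.2 187.4] 0.94 [ 0.5206 -0.1897  0.177 ]
```

View pics/c4.png

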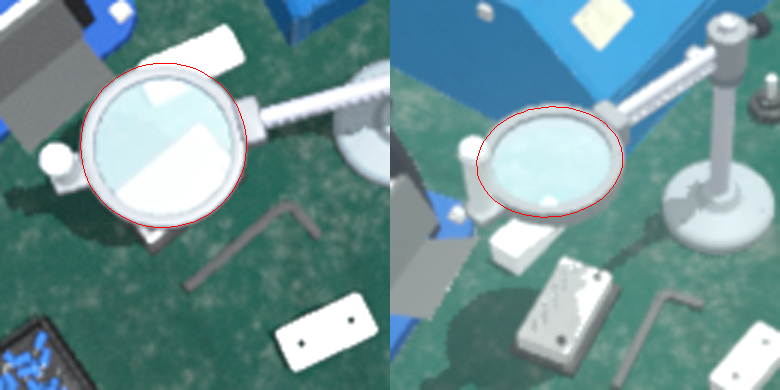

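The ring sits on the expected outline in both views to within about 1 px (about 1.5 mm). The jig hasn't moved and the robot is clear.

```bash
python3 -c "
from rig import workorder;print(workorder.finish_job())"
```

```text
the job is handed in; nothing more can be done
None
```

I swung the magnifier arm round until the lens stood over the bending jig, to about 1–2 mm by the top and scene cameras, let go of it, left the jig where it stood, and handed the job in at about 14 s.

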